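Hang the pipette on the carousel's empty hook

TASK

Put the pipette from the leaning bench rest away on the pipette carousel. First turn the carousel by its knob until the one empty hook faces squarely to the pointer on the stand's foot and let it come to rest there; then hang the pipette upright on that hook like the others, shoulders resting on the two prongs and finger rest towards the column. Let it down gently until the hook carries it before you let go, and leave the other things on the bench where they are.

Things in the scene. Friction and masses are not known exactly. Their poses are not given: they have to be found in the camera images.
- stand: Fixed round foot of the carousel, 208 mm wide, 8 mm high; origin under its centre, on the turning axis, z up. A pointer block on its rim, along its own -x, marks the front. Above it on a 20 mm column: white hub with 5 forked hooks 72 deg apart, 4 with fixed pipettes, and the grey knob. Hub, hooks and knob share one clamped height (gives way above 80 N) that varies by 25 mm and is NOT measured.
- knob_axis (a point): Point on the foot's top at the turning axis, z up. The round ribbed knob above it is 40 mm in diameter, 45 mm tall; its flat top is always 192 mm above the seat plane (prong tops), so 307 mm above the bench at the column's lowest setting, 332 mm at its highest. The hung pipettes' plungers end 18 mm below the knob's underside; their inner sides come within 48 mm of the axis.
- carousel (a joint): Turning angle of the carousel in rad, growing anticlockwise seen from above; 0 and 6.283 (the same) = empty hook exactly at the pointer. Stops at -1.0 and 7.28. It starts between 1.0 and 5.3, stays where it is left; friction about 0.12 N m. Turn it by the knob, which may be gripped at any angle, in several grasps.
- berth (a point): Point on the turntable (14 mm above the bench), below the empty hook's centre, 80 mm from the axis; turns along. Its -x axis points outwards. Hook: two level prongs, 10 mm wide, 8 thick, seat plane on top 115 to 140 mm above the bench; gap 20 mm, open outwards. Their ends turn up 12 mm (96 to 102 mm from the axis); a back plate, face 64 mm from the axis, rises 14 mm above the seat plane.
- front (a point): Fixed point on the foot's top, 80 mm from the axis towards the pointer: the berth point's x, y must come here. Its -x axis points outwards through the pointer.
- loose_pipette: Black hand pipette, 218 mm long, 85 g or so. +y runs along it from tip to plunger, -x is the finger-rest side. Body 28 (x) by 25 mm (z); grip its flat z faces 70 to 95 mm above the shoulders. Below the shoulders a collar 18 (x) by 17 mm (z), 12 mm long, then a 12 mm shaft; tip 89 mm below, plunger end 129 mm above. Finger rest stands out 18 mm, 72 to 100 mm above them. Starts in the rest.
- shoulder (a point): Point on the loose pipette's long axis at its shoulders, that is at the flat underside of the body, which rests on the prongs when hung (its height is then that of the seat plane). Same axes as the pipette.
- rest: Fixed grey bench rest, foot 140 x 80 x 12 mm, origin under its centre. Its trough leans 25 deg from the vertical: the pipette lies in it plunger up, leaning to the rest's own -x, finger rest uppermost. The cheeks reach 56 mm above the pipette's shoulders, the floor 62 mm; beyond, it is free. Draw it out along its own axis by 60 mm or more, and clear of the trough's top (157 mm over the bench) before turning it upright.
- timer_b: Bystander: white bench timer, 58 x 62 x 18 mm, origin under its centre. Leave alone.
- tweezers_b: Bystander: steel tweezers, 120 mm long, 10 mm high. Leave alone.
- beaker_b: Bystander: small clear beaker, 56 mm across, 62 mm high. Leave alone.
- tray_b: Bystander: small blue tray, 100 x 50 x 28 mm. Leave alone.
- tape_b: Bystander: roll of tape, 96 mm across, 25 mm high. Leave alone.

How it is judged:
On the way, in this order (a step that is already met when the one before it is completed fails the run):
1. the carousel has been turned so that the empty hook is at the pointer (within 0.12 rad) and stands still, while the pipette is still in the rest ((value of joint carousel between -0.12 and 0.12 rad or value of joint carousel between 6.1632 and 6.4032 rad) and velocity of joint carousel between -0.05 and 0.05 rad/s and distance of loose_pipette from where it was at the start of the episode below 0.02 m), for 0.2 s.
2. the pipette, still in the grip, is upright in the empty hook and the hook bears it (horizontal distance between shoulder and berth below 0.005 m and angle between loose_pipette's own y axis and vertical below 0.08 rad and angle between the x axis of loose_pipette and the x axis of berth, either way round below 0.15 rad and x of loose_pipette in the frame of berth above 0.004 m and contact force between loose_pipette and stand above 0.3 N and contact force between the fingers and loose_pipette above 0.5 N), for 0.1 s.
At the end, for the whole second after the job is handed in: Empty hook at the pointer (within 0.12 rad), carrying the released pipette at rest: shoulder point within 5 mm horizontally of the berth point, axis within 0.08 rad of vertical, finger rest towards the column within 0.15 rad, shoulders 105 to 146 mm above the bench ((value of joint carousel between -0.12 and 0.12 rad or value of joint carousel between 6.1632 and 6.4032 rad) and horizontal distance between shoulder and berth below 0.005 m and angle between loose_pipette's own y axis and vertical below 0.08 rad and angle between the x axis of loose_pipette and the x axis of berth, either way round below 0.15 rad and x of loose_pipette in the frame of berth above 0.004 m and contact force between loose_pipette and stand above 0.3 N and contact force between the fingers and loose_pipette below 0.05 N and linear speed of loose_pipette below 0.02 m/s and height (world z) of shoulder between 0.105 and 0.146 m); the robot touches nothing.
It fails at once if the pipette is pressed or knocked against the carousel with more than 40 N (contact force between loose_pipette and stand above 40 N).
It fails at once if a bystander is moved by more than 30 mm (distance of any of timer_b, tweezers_b, beaker_b, tray_b, tape_b from where it was at the start of the episode above 0.03 m).
It also fails if it takes over 72 s, if anything falls off the work surface, if the arm or the gripper's body presses on something with over 40 N, if the wrist force passes 120 N, or if a joint passes its speed limit or range.

ROBOT

A 7-joint arm with a two-finger parallel gripper is mounted at the origin on a cart in front of the work surface, level with it; the furniture and walls round the work are solid. World frame = base frame: x ahead of the robot, y to its left, z up, the work surface at z = 0. Lengths are in m, angles in rad, forces in N, time in s.
With the tool pointing down it reaches from about 0.425 to 0.925 m from the base axis. Payload 6.8 kg.
Tool frame: the origin (TCP) lies at the very end of the fingers, on their centre line; the grasp point (between the pads) lies 19 mm behind it; z points along the fingers, y is the line along which they close (so a half turn about z gives the same grasp; the last joint's range is limited). The gripper opens to 85 mm and grips with 20 to 120 N. Pads are 22 mm wide; open, the fingers measure 114 mm over their backs; the gripper's body (76 mm by 85 mm) begins 54 mm behind the grasp point. The pads swing forward as they close: fully open they stand 13 mm farther back than shut.
Start: joints at [1.175, 0.477, 0.022, 1.555, -0.011, 1.109, -0.083], TCP at [0.192, -0.647, 0.231] pointing down, gripper open.
Joint ranges: [-2.96, 2.96], [-0.34, 2.1], [-1.41, 1.46], [0.24, 2.44], [-1.37, 4.51], [0.17, 1.92], [-2.96, 2.96]. Speed limits (rad/s): [2.39, 2.39, 3.14, 3.14, 3.14, 3.14, 3.14].

INTERFACE

Orientations are given as a unit quaternion [w, x, y, z].
In Python, from station import bot gives the robot as it stands.
- The arm moves only by the tool jog_arm, never from a script. Its argument "motion" is a list of rows, each a list of 7 numbers: the turn, a rotation vector about the tool's x, y, z in rad, then the shift along the tool's x, y, z in mm, then the finger opening in mm, from 0 to 85.4. A call has 1 to 10 rows; each row is the pose to reach, as a shift and turn from the pose commanded when the call began, along the tool's axes at that moment; what a row does not reach only later rows make up. A row lasts 1/8 s, in which the tool goes at most 62.5 mm and 10.7 degrees, less where a joint would pass 70% of its speed; a pose out of reach is approached as far as the arm can. A call with a gripper value outside its range is refused whole. The fingers move at their own pace and stop on an object; "grip_force" is the grip in N (left out, the last holds). Time passes only in rows, so rows that repeat a pose let the fingers close. It gives the time, the measured TCP pose, the force, the opening and the grip force at its end, in the units of the state.
- bot.get_obs(): the state, without advancing time (a new reading comes with each control period).
- bot.read_camera(name): name is "scene" or "top"; returns a dict with "pixels" (420x560x3 uint8, red, green, blue), "camera_matrix" (3x3 intrinsics, pixels), "distortion" ([k1, k2, p1, p2, k3] as OpenCV has them; the pictures are not rectified), "T" (4x4, takes a point from camera to world coordinates). Camera axes: x right, y down, z forward; pixel columns grow to the right and rows downward; lengths in m; the calibration is good to about 2 mm. A picture is of the moment at which its call begins. There is no depth.
- bot.hand_in(): hands the job in; it is judged then, once.
Trained networks look in a picture, given as the dict that the camera call returned (one of the last four; its "shot" number tells which), for a name from the list of things; names that differ only in an ending like _2 or _b are one class to them, and where a whole thing is asked for, a point or a joint stands for the part that bears it (a point fixed in the world has none). Each returns a list of dicts, best first, with "score" (0 to 1); they miss things now and then, are a little off and sometimes report something else, mostly with a low value. They report only what shows in the picture. A call takes as long as a camera call.
- bot.spot_in(thing, picture): "xy" ([column, row] in pixels, amid what is visible of it).
- bot.tip_of(thing, picture): "xy" ([column, row] in pixels: a listed point, or the origin of a listed thing).
The state is a dict: "t": time; "q": joint angles; "joint_vel": joint speeds; "joint_torque": joint torques, N m; "eef_pos": TCP position; "tool_rot": TCP orientation; "contact_force": force on the tool from outside, world axes, zero at the start; "torque": the same for the moment, N m; "gripper_width": opening from 0.0 (shut) to 1.0 (fully open); "grasp_force": force on a finger pad.
Only numpy, scipy, OpenCV 4.12 (cv2) and the standard library are available. Lean on these libraries where they do the work, as an engineer would, in place of code of your own. Each camera call takes 0.05 s, during which the arm holds its last target. There are 200 camera calls.

## Working session

There is one attempt and no reset: what is moved stays moved. The work goes in short steps, Python scripts to look and compute and a tool call to move; the robot and the scene stay as the last step left them, time stands still between calls to the robot, and variables do not carry over. Pictures are saved under pics/ and viewed, at most 10 in all, crops included, and the job is handed in when it is done.

Besides the shell and the picture viewer there is one more tool, called after ">>>" in YAML: its name, and indented under it one key for each argument. jog_arm: Moves the arm, as the interface text tells. Its arguments: {"type":"object","properties":{"motion":{"type":"array"},"grip_force":{"type":"number"}},"required":["motion"]}

```bash
mkdir -p pics; ls; cat > h.py <<'E'
import numpy as np, cv2
from scipy.spatial.transform import Rotation as R
from station import bot
def ray(p,xy):
    u=cv2.undistortPoints(np.array([[xy]],float),p["camera_matrix"],np.array(p["distortion"],float))[0,0]
    T=np.array(p["T"]); d=T[:3,:3]@np.array([u[0],u[1],1]); return T[:3,3],d/np.linalg.norm(d)
def atz(p,xy,z):
    o,d=ray(p,xy); return o+d*(z-o[2])/d[2]
def tri(ps,xys):
    A=np.zeros((3,3));b=np.zeros(3)
    for p,x in zip(ps,xys):
        o,d=ray(p,x);M=np.eye(3)-np.outer(d,d);A+=M;b+=M@o
    X=np.linalg.solve(A,b)
    return X,[np.linalg.norm((np.eye(3)-np.outer(d,d))@(X-o)) for o,d in [ray(p,x) for p,x in zip(ps,xys)]]
def proj(p,X):
    T=np.linalg.inv(np.array(p["T"])); 
    r,_=cv2.projectPoints(np.array(X,float).reshape(-1,1,3),cv2.Rodrigues(T[:3,:3])[0],T[:3,3],p["camera_matrix"],np.array(p["distortion"],float)); return r[:,0]
def save(p,n): cv2.imwrite("pics/"+n,p["pixels"][:,:,::-1])
def Rq(o): q=o["tool_rot"]; return R.from_quat([q[1],q[2],q[3],q[0]])
def delta(pos,Rm):
    "rotvec (tool) and shift in mm from present pose to target"
    o=bot.get_obs(); R0=Rq(o); return np.round((R0.inv()*Rm).as_rotvec(),4),np.round(R0.inv().apply(np.array(pos)-o["eef_pos"])*1000,1)
E
python3 - <<'E'
from h import *
ps=[bot.read_camera(n) for n in("scene","top")]
save(ps[0],"s0.png");save(ps[1],"t0.png")
for p in ps: print(np.round(p["T"],3).tolist())
for th in "stand knob_axis berth front loose_pipette shoulder rest".split():
    for i,p in enumerate(ps):
        print(th,i,[(np.round(d["xy"],1).tolist(),round(d["score"],2)) for d in bot.tip_of(th,p)[:3]])
print(bot.get_obs())
E
```

```text
pics
[[0.965, -0.198, 0.17, 0.25], [-0.261, -0.743, 0.616, -1.087], [0.005, -0.639, -0.769, 1.325], [0.0, 0.0, 0.0, 1.0]]
[[0.004, -0.993, 0.12, 0.349], [-1.0, -0.005, -0.014, -0.066], [0.014, -0.12, -0.993, 1.498], [0.0, 0.0, 0.0, 1.0]]
stand 0 []
stand 1 [([167.0, 210.3], 0.87), ([314.6, 221.1], 0.73)]
knob_axis 0 [([250.5, 133.6], 0.8)]
knob_axis 1 [([165.9, 212.7], 0.65), ([308.9, 220.2], 0.36)]
berth 0 [([241.1, 122.4], 0.61)]
berth 1 [([146.2, 218.2], 0.82)]
front 0 [([242.1, 148.9], 0.86)]
front 1 [([181.6, 221.8], 0.93)]
loose_pipette 0 [([272.4, 223.2], 0.65)]
loose_pipette 1 [([316.7, 219.1], 0.66)]
shoulder 0 [([274.3, 224.3], 0.72)]
shoulder 1 [([312.3, 218.9], 0.68)]
rest 0 [([276.2, 246.4], 0.67)]
rest 1 [([308.6, 219.1], 0.88)]
{'t': 0.8, 'q': array([ 1.17491756,  0.4769973 ,  0.02243193,  1.55541045, -0.01151488,
        1.10928898, -0.08312768]), 'joint_vel': array([-0.00180941, -0.00028781, -0.00014245,  0.00083129,  0.00084444,
       -0.0013301 , -0.00080155]), 'joint_torque': array([-2.37756776e-04, -5.96269977e+01,  1.60586100e+00, -2.81544542e+01,
        1.23466866e-02,  1.46937240e-03, -8.03260519e-06]), 'eef_pos': array([ 0.19157621, -0.6472589 ,  0.23130592]), 'tool_rot': array([1.07657569e-05, 9.89671785e-01, 1.43351867e-01, 8.73358661e-06]), 'contact_force': array([-5.42659836e-01,  4.48544599e-01, -2.61632286e-04]), 'torque': array([0.02587137, 0.05672785, 0.02374789]), 'grasp_force': 0.0, 'gripper_width': 1.0034249010764131}
```

View pictures.

View pics/s0.png

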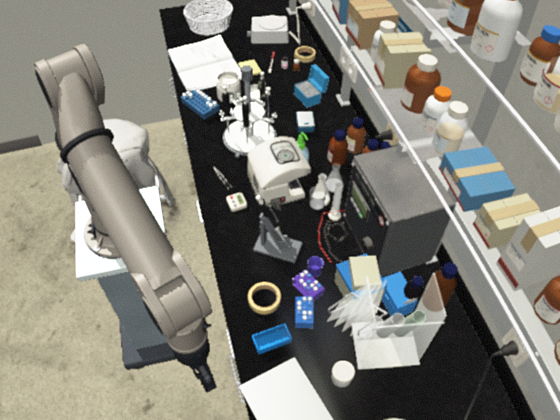

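View pics/t0.png

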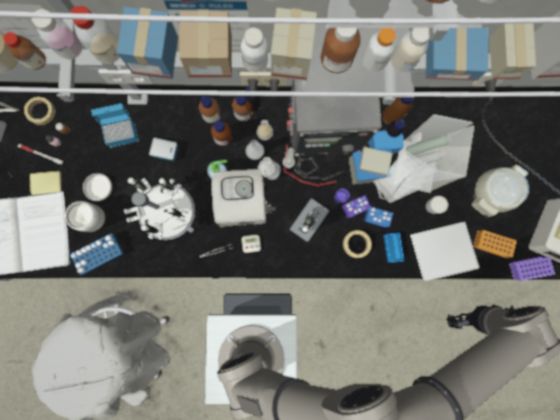

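```bash
cat > m.py <<'E'
E
python3 - <<'E'
from h import *
ps=[bot.read_camera(n) for n in("scene","top")]
# t
def t(a,b): X,e=tri(ps,[a,b]); return np.round(X,4),np.round(e,4)
print("knobax",t((250.5,133.6),(165.9,212.7)))
print("berth",t((241.1,122.4),(146.2,218.2)), atz(ps[0],(241.1,122.4),.014),atz(ps[1],(146.2,218.2),.014))
print("front",t((242.1,148.9),(181.6,221.8)),atz(ps[0],(242.1,148.9),.008),atz(ps[1],(181.6,221.8),.008))
print("sh",t((274.3,224.3),(312.3,218.9)))
print("pip",t((272.4,223.2),(316.7,219.1)))
print("rest",atz(ps[0],(276.2,246.4),0),atz(ps[1],(308.6,219.1),0))
print("axis",atz(ps[0],(250.5,133.6),.008),atz(ps[1],(165.9,212.7),.008),atz(ps[1],(167,210.3),0))
E
```

```text
knobax (array([0.5222, 0.3136, 0.0193]), array([0.006, 0.006]))
berth (array([0.501 , 0.3825, 0.0229]), array([0.0056, 0.0056])) [0.50834511 0.39229012 0.014     ] [0.49629365 0.38574141 0.014     ]
front (array([ 0.484 ,  0.2613, -0.0021]), array([0.0012, 0.0012])) [0.48102024 0.2510855  0.008     ] [0.48426014 0.2589666  0.008     ]
sh (array([ 0.4849, -0.2081,  0.1243]), array([0.0008, 0.0008]))
pip (array([ 0.479 , -0.2201,  0.1478]), array([0.0038, 0.0038]))
rest [ 0.49132109 -0.20462304  0.        ] [ 0.49731352 -0.20742854  0.        ]
axis [0.53071545 0.32553861 0.008     ] [0.51747485 0.31709981 0.008     ] [0.52730728 0.31545848 0.        ]
```

```bash
python3 - <<'E'
import cv2,numpy as np
s=cv2.imread("pics/s0.png");t=cv2.imread("pics/t0.png")
def c(i,x,y,w,h,f): return cv2.resize(i[y:y+h,x:x+w],None,fx=f,fy=f,interpolation=cv2.INTER_CUBIC)
cv2.imwrite("pics/c1.png",np.hstack([c(s,200,60,100,110,4),c(t,110,160,100,110,4)]))
cv2.imwrite("pics/c2.png",np.hstack([c(s,235,195,80,80,5),c(t,275,185,80,80,5)]))
E
```

```text
(no output)
```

View pics/c1.png

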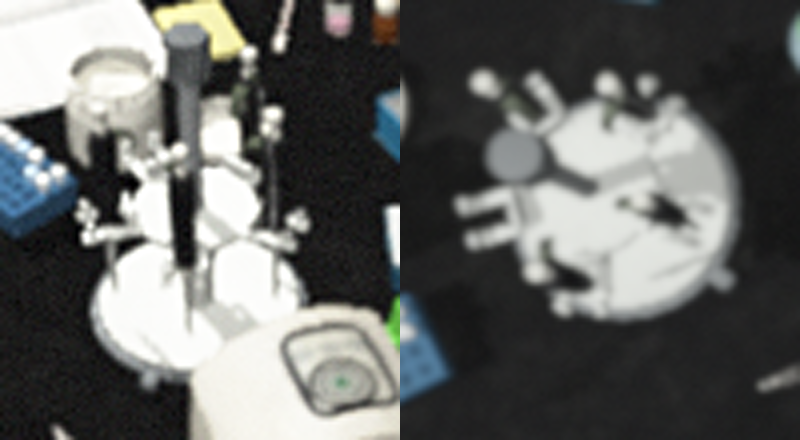

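View pics/c2.png

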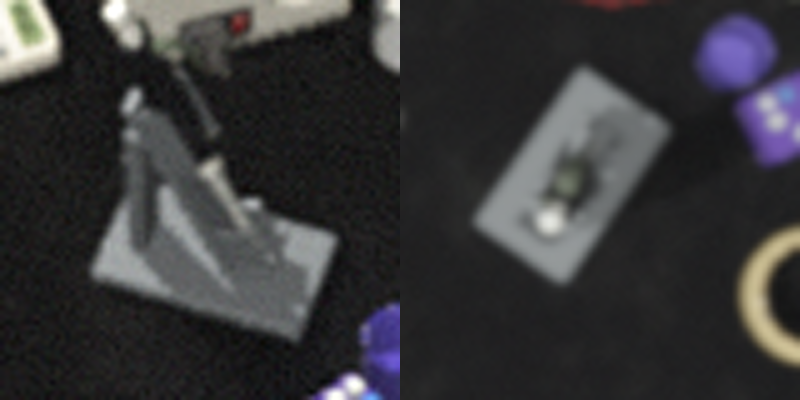

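```bash
python3 - <<'E'
from h import *
from scipy.optimize import least_squares as LS
ps=[bot.read_camera(n) for n in("scene","top")]
for nm in("knob_axis","stand","shoulder","berth","front"):
  for i in(0,1): print(nm,i,[(np.round(d["xy"],1).tolist(),round(d["score"],2)) for d in bot.tip_of(nm,ps[i])[:2]])
kn=[(200+187/4,60+36/4),(110+115/4,160+155/4)]
print("knobtop",tri(ps,kn),[atz(p,x,.32) for p,x in zip(ps,kn)])
pt=[(200+150/4,60+380/4),(110+322/4,160+278/4)]
print("pointer",[atz(p,x,.008) for p,x in zip(ps,pt)])
# foot circle from top: bright contour
g=cv2.cvtColor(ps[1]["pixels"],cv2.COLOR_RGB2GRAY)
m=(cv2.GaussianBlur(g,(3,3),0)>75).astype(np.uint8); n,l=cv2.connectedComponents(m)
c=cv2.findContours((l==l[213,170]).astype(np.uint8),0,1)[0][0][:,0]
W=np.array([atz(ps[1],x,.006)[:2] for x in c])
sel=(W[:,1]<.30); W=W[sel]
f=LS(lambda v:np.hypot(*(W-v[:2]).T)-.104,[.525,.316],loss="soft_l1",f_scale=.002); print("circle",f.x,len(W),np.median(abs(f.fun)))
rc=[(311.6,198),(329.4,210.6),(307.6,242.4),(289.6,229.4)]
C=np.array([atz(ps[1],x,.012) for x in rc]);print("rest",C.round(4).tolist(),C.mean(0),[np.linalg.norm(C[i]-C[i-1]) for i in range(4)])
pl=[(235+118/5,195+8/5),(304.6,229)]
print("plunger",tri(ps,pl))
E
```

```text
knob_axis 0 [([248.2, 133.7], 0.8), ([275.1, 228.0], 0.68)]
knob_axis 1 [([390.6, 248.1], 0.59), ([166.9, 215.8], 0.58)]
stand 0 [([247.1, 133.4], 0.97)]
stand 1 [([165.8, 212.3], 0.7), ([247.3, 242.9], 0.15)]
shoulder 0 [([276.7, 225.7], 0.58), ([247.6, 134.9], 0.37)]
shoulder 1 [([309.6, 216.2], 0.67), ([165.0, 215.5], 0.28)]
berth 0 [([236.7, 122.6], 0.71)]
berth 1 [([250.7, 242.4], 0.38), ([271.7, 173.3], 0.34)]
front 0 [([239.7, 151.0], 0.88)]
front 1 [([185.1, 222.8], 0.97)]
knobtop (array([0.52473485, 0.31774165, 0.31536636]), [np.float64(0.0015738801285224851), np.float64(0.001573880128522413)]) [array([0.52506513, 0.3113442 , 0.32      ]), array([0.52247275, 0.31636872, 0.32      ])]
pointer [array([0.45749538, 0.22383294, 0.008     ]), array([0.45617158, 0.2257846 , 0.008     ])]
circle [0.52263488 0.31816548] 80 0.0016574075227810126
rest [[0.5746, -0.2179, 0.012], [0.528, -0.2832, 0.012], [0.4107, -0.2021, 0.012], [0.4579, -0.1364, 0.012]] [ 0.492785   -0.20989213  0.012     ] [np.float64(0.14235593448279832), np.float64(0.08025033317503272), np.float64(0.14263673829498086), np.float64(0.08089300126500205)]
plunger (array([ 0.44503561, -0.1735372 ,  0.22505967]), [np.float64(0.0013382955316133187), np.float64(0.0013382955316131435)])
```

>>> jog_arm:
  motion:
    - [0,0,0,20,-15,-60,85]
    - [0,0,0,60,-50,-100,85]
    - [0,0,0,110,-90,-110,85]
    - [0,0,0,160,-130,-120,85]
    - [0,0,0,205,-165,-140,85]
    - [0,0,0,250,-205,-150,85]
    - [0,0,0,300,-240,-165,85]
    - [0,0,0,340,-275,-180,85]
    - [0,0,0,385,-310,-190,85]
    - [0,0,0,423,-341,-190,85]

```text
t: 2.75
eef_pos: [0.5018, -0.1981, 0.4226]
tool_rot: [0.001, 0.99, 0.144, 0.001]
contact_force: [-0.1, -0.7, -0.6]
gripper_width: 0.996
grasp_force: 0.0
```

>>> jog_arm:
  motion:
    - [0,0,0,17,-49,0,85]
    - [0,0,0,34,-98,0,85]
    - [0,0,0,51,-147,0,85]
    - [0,0,0,68,-196,0,85]
    - [0,0,0,85,-245,0,85]
    - [0,0,0,102,-294,0,85]
    - [0,0,0,119,-343,0,85]
    - [0,0,0,136,-392,0,85]
    - [0,0,0,153,-441,0,85]
    - [0,0,0,170,-490,0,85]

```text
t: 4.0
eef_pos: [0.5245, 0.3192, 0.4214]
tool_rot: [0.0, 0.99, 0.143, 0.0]
contact_force: [-0.2, -0.7, -0.4]
gripper_width: 0.999
grasp_force: 0.0
```

```bash
python3 - <<'E'
from h import *
o=bot.get_obs();print(o["t"],o["eef_pos"],o["tool_rot"],o["q"],o["joint_vel"])
print(delta([.5235,.3175,.281],Rq(o)))
ps=[bot.read_camera(n) for n in("scene","top")]
for z in(.11,.125): print(atz(ps[1],(131.25,215),z))
E
```

```text
4.0 [0.52447723 0.31922223 0.42140672] [1.21498243e-04 9.89719474e-01 1.43022009e-01 2.29892006e-04] [-0.16926613  0.33091981 -0.65078734  1.40101128  0.19952015  1.47545964
 -2.09634815] [-0.6935458   0.45328553 -0.10147195 -0.52688691  0.28940434  0.1725313
 -0.72873114]
(array([0., 0., 0.]), array([ -1.5,   1.3, 140.4]))
[0.49744708 0.40716074 0.11      ]
[0.49584015 0.40205211 0.125     ]
```

>>> jog_arm:
  motion:
    - [0,0,0,-1.5,1.3,50,85]
    - [0,0,0,-1.5,1.3,100,85]
    - [0,0,0,-1.5,1.3,130,85]
    - [0,0,0,-1.5,1.3,140,85]
    - [0,0,0,-1.5,1.3,140,60]
    - [0,0,0,-1.5,1.3,140,45]
    - [0,0,0,-1.5,1.3,140,36]
    - [0,0,0,-1.5,1.3,140,30]
    - [0,0,0,-1.5,1.3,140,30]
    - [0,0,0,-1.5,1.3,140,30]
  grip_force: 40

```text
t: 5.35
eef_pos: [0.5237, 0.3178, 0.2833]
tool_rot: [-0.001, 0.99, 0.144, 0.001]
contact_force: [-0.4, 2.3, 7.1]
gripper_width: 0.461
grasp_force: 42.1
```

>>> jog_arm:
  motion:
    - [0,0,-0.06,0,0,0,30]
    - [0,0,-0.18,0,0,0,30]
    - [0,0,-0.3,0,0,0,30]
    - [0,0,-0.42,0,0,0,30]
    - [0,0,-0.54,0,0,0,30]
    - [0,0,-0.66,0,0,0,30]
    - [0,0,-0.78,0,0,0,30]
    - [0,0,-0.9,0,0,0,30]
    - [0,0,-1.0,0,0,0,30]
    - [0,0,-1.1,0,0,0,30]

```text
t: 6.6
eef_pos: [0.5241, 0.3173, 0.2833]
tool_rot: [-0.0, 0.768, 0.641, 0.002]
contact_force: [0.2, 2.5, 6.9]
gripper_width: 0.46
grasp_force: 42.2
```

>>> jog_arm:
  motion:
    - [0,0,-0.1,0,0,0,30]
    - [0,0,-0.22,0,0,0,30]
    - [0,0,-0.34,0,0,0,30]
    - [0,0,-0.46,0,0,0,30]
    - [0,0,-0.58,0,0,0,30]
    - [0,0,-0.7,0,0,0,30]
    - [0,0,-0.82,0,0,0,30]
    - [0,0,-0.95,0,0,0,30]
    - [0,0,-1.05,0,0,0,30]
    - [0,0,-1.12,0,0,0,30]

```text
t: 7.85
eef_pos: [0.5246, 0.3174, 0.2833]
tool_rot: [0.001, 0.311, 0.95, 0.002]
contact_force: [3.0, 4.3, 6.6]
gripper_width: 0.456
grasp_force: 42.4
```

```bash
python3 - <<'E'
from h import *
ps=[bot.read_camera(n) for n in("scene","top")]
o=bot.get_obs();print(o["t"],o["eef_pos"],o["tool_rot"],o["q"],o["contact_force"],o["torque"])
for nm in("berth","front"):
  for i in(0,1): print(nm,i,[(np.round(d["xy"],1).tolist(),round(d["score"],2),atz(ps[i],d["xy"],.014 if nm=="berth" else .008).round(4)) for d in bot.tip_of(nm,ps[i])[:2]])
def c(p,x,y,w,h,f): return cv2.resize(p["pixels"][y:y+h,x:x+w,::-1],None,fx=f,fy=f,interpolation=cv2.INTER_CUBIC)
cv2.imwrite("pics/c3.png",np.hstack([c(ps[0],200,60,100,110,4),c(ps[1],110,160,100,110,4)]))
np.savez("last.npz",**{k:ps[1][k] for k in("pixels","T","camera_matrix","distortion")})
E
```

```text
7.95 [0.52461412 0.31745573 0.28329595] [0.00110061 0.31104759 0.95039166 0.00196727] [ 0.12298525  0.55417524 -1.10925759  1.60067894  0.51116195  1.30385346
 -0.12487108] [3.64236744 4.21702604 6.69868672] [0.13764682 0.07345544 0.07707897]
berth 0 [([239.3, 147.9], 0.71, array([0.471, 0.253, 0.014]))]
berth 1 []
front 0 [([239.2, 150.3], 0.93, array([0.4689, 0.2466, 0.008 ]))]
front 1 []
```

View pics/c3.png

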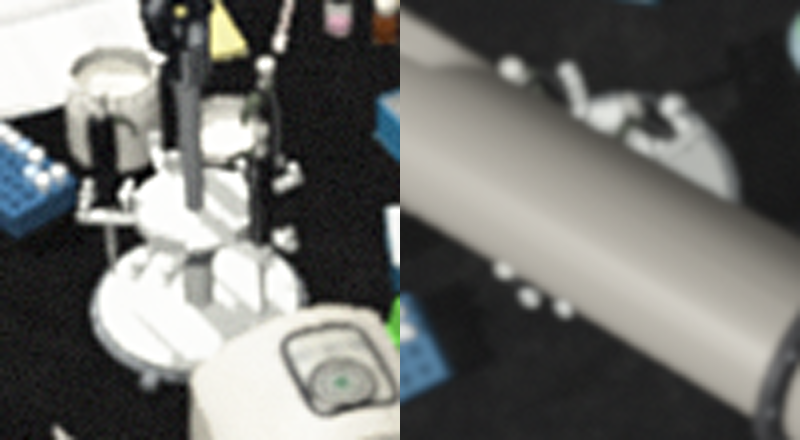

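>>> jog_arm:
  motion:
    - [0,0,0,0,0,0,60]
    - [0,0,0,0,0,0,85]
    - [0,0,0,0,0,0,85]
    - [0,0,0,0,0,-10,85]
    - [0,0,0,0,0,-40,85]
    - [0,0,0,0,0,-80,85]
    - [0,0,0,0,0,-120,85]
    - [0,0,0,0,0,-140,85]

```text
t: 9.15
eef_pos: [0.5233, 0.3169, 0.4241]
tool_rot: [0.001, 0.312, 0.95, 0.001]
contact_force: [0.6, 1.0, 0.1]
gripper_width: 0.994
grasp_force: 0.0
```

>>> jog_arm:
  motion:
    - [0,0,0,-20,-45,0,85]
    - [0,0,0,-40,-90,0,85]
    - [0,0,0,-62,-135,0,85]
    - [0,0,0,-84,-180,0,85]
    - [0,0,0,-105,-225,0,85]
    - [0,0,0,-126,-270,0,85]
    - [0,0,0,-147,-315,0,85]
    - [0,0,0,-168,-360,0,85]
    - [0,0,0,-188,-405,0,85]
    - [0,0,0,-205,-441,0,85]

```text
t: 10.4
eef_pos: [0.4261, -0.1626, 0.421]
tool_rot: [-0.0, 0.313, 0.95, -0.001]
contact_force: [0.5, 0.0, 0.4]
gripper_width: 0.997
grasp_force: 0.0
```

```bash
python3 - <<'E'
from h import *
ps=[bot.read_camera(n) for n in("scene","top")]
o=bot.get_obs();print(o["t"],o["eef_pos"],o["tool_rot"],o["q"])
for nm in("berth","front","shoulder"):
  for i in(0,1): print(nm,i,[(np.round(d["xy"],1).tolist(),round(d["score"],2),atz(ps[i],d["xy"],{"berth":.014,"front":.008}.get(nm,.106)).round(4)) for d in bot.tip_of(nm,ps[i])[:2]])
def c(p,x,y,w,h,f): return cv2.resize(p["pixels"][y:y+h,x:x+w,::-1],None,fx=f,fy=f,interpolation=cv2.INTER_CUBIC)
a=np.array([.5235,.3175]);d=np.array([-.585,-.811]);q=lambda r,z:proj(ps[1],[*(a+r*d),z])[0]
for r,z in((.08,.014),(.099,.125),(.1146,.008)): print(r,z,(q(r,z)-[130,175])*8)
cv2.imwrite("pics/c4.png",c(ps[1],130,175,75,70,8))
E
```

```text
10.5 [ 0.42544845 -0.16575435  0.42046775] [-8.20928981e-04  3.15581870e-01  9.48897975e-01 -2.04746184e-04] [ 1.36933922  0.06195038 -1.15325658  1.71298924  0.05764602  1.40540331
  1.13585509]
berth 0 [([242.7, 146.4], 0.78, array([0.485 , 0.2575, 0.014 ]))]
berth 1 [([183.2, 226.1], 0.65, array([0.468 , 0.2514, 0.014 ]))]
front 0 [([242.4, 150.4], 0.65, array([0.4804, 0.2429, 0.008 ]))]
front 1 [([182.9, 223.7], 0.91, array([0.4773, 0.254 , 0.008 ]))]
shoulder 0 [([273.9, 227.8], 0.61, array([ 0.483 , -0.2073,  0.106 ]))]
shoulder 1 []
0.08 0.014 [423.45411738 389.79505255]
0.099 0.125 [403.26247736 393.36368955]
0.1146 0.008 [486.71852807 435.38215967]
```

View pics/c4.png

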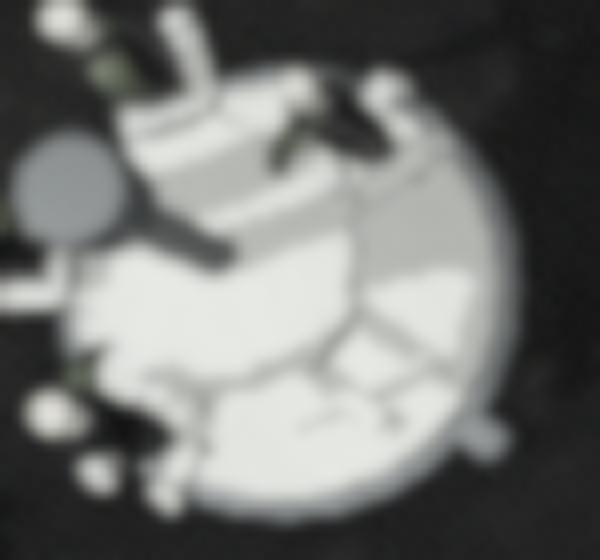

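```bash
python3 - <<'E'
from h import *
p=bot.read_camera("top")
a=np.array([.5235,.3175])
for x in((62,20),(50,412)):
    w=atz(p,(130+x[0]/8,175+x[1]/8),.249)[:2]-a; print(np.hypot(*w),(np.degrees(np.arctan2(w[1],w[0]))-234.2)%360)
g=cv2.cvtColor(p["pixels"],cv2.COLOR_RGB2GRAY)[210:232,162:192].astype(float)
g=np.clip((g-150)/(250-150),0,1)*255
im=cv2.resize(g.astype(np.uint8),None,fx=16,fy=16,interpolation=cv2.INTER_CUBIC)
im2=cv2.cvtColor(im,cv2.COLOR_GRAY2BGR)
th=np.radians(234.2);d=np.array([np.cos(th),np.sin(th)]);n=np.array([-d[1],d[0]])
for s in(1,-1):
  for o in(.010,.020):
    q=[(proj(p,[*(a+r*d+s*o*n),.123])[0]-[162,210]+.5)*16 for r in(.064,.102)]
    cv2.line(im2,*[tuple(int(v) for v in k) for k in q],(0,0,255),1)
cv2.imwrite("pics/c5.png",np.vstack([im,im2[:,:,1]*0+im2[:,:,1]]) if 0 else np.vstack([cv2.cvtColor(im,cv2.COLOR_GRAY2BGR),im2])[:600*2])
cv2.imwrite("pics/c5.png",cv2.resize(cv2.imread("pics/c5.png"),None,fx=.85,fy=.85))
o=bot.get_obs()
u=np.array([-.347,.241,.906]);u/=np.linalg.norm(u);y=np.array([.571,.821,0]);y/=np.linalg.norm(y);z=-u
Rm=R.from_matrix(np.array([np.cross(y,z),y,z]).T)
sh=np.array([.490,-.2046,.106])
for k in(.16,.064): print(delta(sh+k*u,Rm), sh+k*u)
for nm,X in(("sh",sh),("pl",sh+.129*u)): print(nm,proj(p,X))
print([ (d["xy"],d["score"]) for d in bot.spot_in("loose_pipette",p)][:2],o["q"])
E
```

```text
0.08077874870909961 145.88876734977808
0.08035254346362257 287.182163777177
(array([-0.0055, -0.4362, -0.0234]), array([ -9.5,  -1.4, 170.3])) [ 0.43446128 -0.166027    0.25100888]
(array([-0.0055, -0.4362, -0.0234]), array([-50.1,  -0.4, 257.3])) [ 0.46778451 -0.1891708   0.16400355]
sh [[310.68346585 218.18662121]]
pl [[304.57947229 228.56830262]]
[] [ 1.36415791  0.05965664 -1.16075244  1.71272115  0.05572002  1.40529164
  1.13420726]
```

View pics/c5.png

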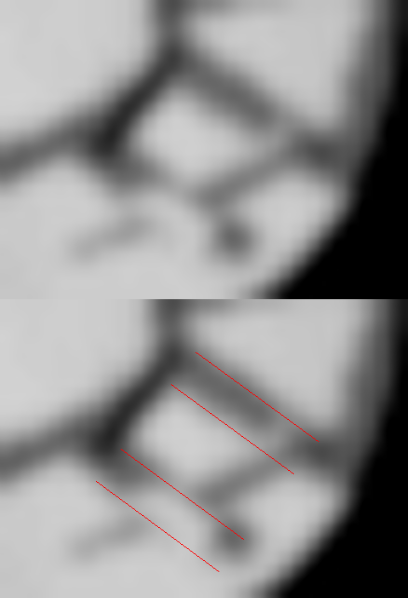

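>>> jog_arm:
  motion:
    - [0,-0.11,0,-2,0,10,85]
    - [0,-0.22,0,-4,0,30,85]
    - [0,-0.33,-0.01,-6,-1,60,85]
    - [-0.005,-0.436,-0.023,-9,-1,100,85]
    - [-0.005,-0.436,-0.023,-9,-1,135,85]
    - [-0.005,-0.436,-0.023,-9.5,-1.4,160,85]
    - [-0.005,-0.436,-0.023,-9.5,-1.4,170,85]
    - [-0.005,-0.436,-0.023,-9.5,-1.4,170,85]
    - [-0.005,-0.436,-0.023,-9.5,-1.4,170,85]

```text
t: 12.02
eef_pos: [0.4346, -0.1672, 0.2519]
tool_rot: [0.207, 0.293, 0.931, -0.065]
contact_force: [-0.3, 0.1, 0.7]
gripper_width: 0.994
grasp_force: 0.0
```

```bash
python3 - <<'E'
from h import *
ps=[bot.read_camera(n) for n in("scene","top")]
o=bot.get_obs();print(o["t"],o["eef_pos"],o["q"],o["joint_vel"].round(3),o["contact_force"])
u=np.array([-.347,.241,.906]);u/=np.linalg.norm(u);y=np.array([.571,.821,0]);y/=np.linalg.norm(y);z=-u
Rm=R.from_matrix(np.array([np.cross(y,z),y,z]).T)
sh=np.array([.490,-.2046,.106])
for k in(.16,.064): print(delta(sh+k*u,Rm))
def c(p,x,y,w,h,f): return cv2.resize(p["pixels"][y:y+h,x:x+w,::-1],None,fx=f,fy=f,interpolation=cv2.INTER_CUBIC)
cv2.imwrite("pics/c6.png",np.hstack([c(ps[0],225,175,80,80,5),c(ps[1],270,190,80,80,5)]))
for p,(a,b) in zip(ps,((225,175),(270,190))): print([((proj(p,X)[0]-[a,b])*5).round() for X in(sh,sh+.129*u)])
E
```

```text
12.125 [ 0.43462971 -0.16728095  0.25195969] [ 1.59977288 -0.13438107 -1.34797147  2.24108901  0.05683294  0.52301546
  1.14389111] [-0.    -0.002 -0.002  0.003  0.003 -0.002 -0.004] [-0.74311195 -0.64260777  0.00216484]
(array([-0.0015,  0.0008, -0.0021]), array([1.2, 0.9, 0.5]))
(array([-0.0015,  0.0008, -0.0021]), array([ 1.3,  1.1, 96.5]))
[array([254., 258.]), array([166., 111.])]
[array([203., 141.]), array([173., 193.])]
```

View pics/c6.png

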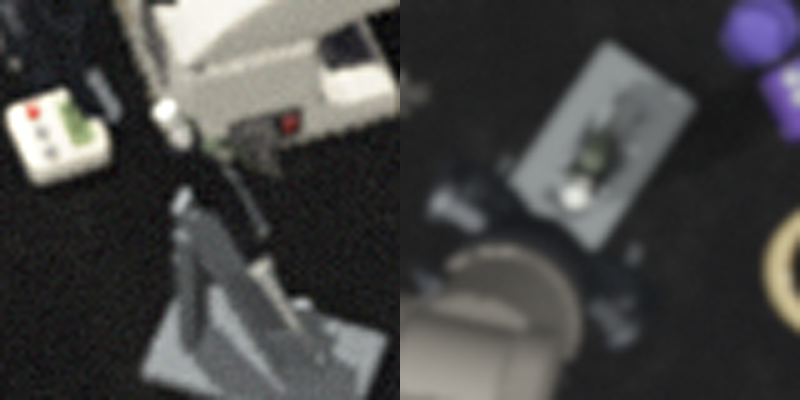

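>>> jog_arm:
  motion:
    - [0,0,0,1,1,20,85]
    - [0,0,0,1,1,40,85]
    - [0,0,0,1,1,60,85]
    - [0,0,0,1,1,75,85]
    - [0,0,0,1,1,88,85]
    - [0,0,0,1,1,96,85]
    - [0,0,0,1,1,96,85]

```text
t: 13.0
eef_pos: [0.4674, -0.1891, 0.1636]
tool_rot: [0.206, 0.293, 0.931, -0.065]
contact_force: [0.0, 0.4, 0.7]
gripper_width: 0.998
grasp_force: 0.0
```

>>> jog_arm:
  motion:
    - [0,0,0,0,0,0,60]
    - [0,0,0,0,0,0,45]
    - [0,0,0,0,0,0,35]
    - [0,0,0,0,0,0,28]
    - [0,0,0,0,0,0,18]
    - [0,0,0,0,0,0,15]
    - [0,0,0,0,0,0,15]
    - [0,0,0,0,0,0,15]
  grip_force: 30

```text
t: 14.0
eef_pos: [0.4672, -0.1893, 0.164]
tool_rot: [0.206, 0.293, 0.931, -0.065]
contact_force: [-3.8, 0.9, 4.7]
gripper_width: 0.291
grasp_force: 31.0
```

```bash
python3 - <<'E'
from h import *
o=bot.get_obs();print({k:np.round(o[k],4) for k in("t","eef_pos","q","contact_force","torque","gripper_width","grasp_force")})
E
```

```text
{'t': np.float64(14.0), 'eef_pos': array([ 0.4672, -0.1893,  0.164 ]), 'q': array([ 1.169 ,  0.2936, -1.1388,  2.2773,  1.0133,  0.5679,  0.2254]), 'contact_force': array([-3.754 ,  0.9009,  4.7337]), 'torque': array([ 0.05  ,  0.6057, -0.1762]), 'gripper_width': np.float64(0.2915), 'grasp_force': np.float64(31.0441)}
```

>>> jog_arm:
  motion:
    - [0,0,0,0,0,-5,15]
    - [0,0,0,0,0,-15,15]
    - [0,0,0,0,0,-30,15]
    - [0,0,0,0,0,-48,15]
    - [0,0,0,0,0,-66,15]
    - [0,0,0,0,0,-82,15]
    - [0,0,0,0,0,-92,15]
    - [0,0,0,0,0,-95,15]
  grip_force: 40

```text
t: 15.0
eef_pos: [0.434, -0.1665, 0.2504]
tool_rot: [0.207, 0.294, 0.931, -0.066]
contact_force: [0.1, -0.1, -1.0]
gripper_width: 0.288
grasp_force: 39.7
```

>>> jog_arm:
  motion:
    - [0,0,0,-6,0,-12,15]
    - [0,0,0,-14,0,-30,15]
    - [0,0,0,-24,0,-50,15]
    - [0,0,0,-34,0,-72,15]
    - [0,0,0,-42,0,-90,15]
    - [0,0.08,0,-46,0,-100,15]
    - [0,0.18,0,-51,0,-110,15]
    - [0,0.3,0,-51,0,-110,15]
    - [0,0.4,0,-51,0,-110,15]
    - [0,0.436,0,-51,0,-110,15]

```text
t: 16.25
eef_pos: [0.4345, -0.1674, 0.3701]
tool_rot: [-0.002, 0.301, 0.954, 0.001]
contact_force: [0.2, -0.0, -1.2]
gripper_width: 0.288
grasp_force: 39.7
```

```bash
python3 - <<'E'
from h import *
ps=[bot.read_camera(n) for n in("scene","top")]
o=bot.get_obs();print({k:np.round(o[k],4) for k in("t","eef_pos","q","contact_force","torque","gripper_width","grasp_force")})
M=Rq(o).as_matrix();print(M.round(3).tolist())
th=np.radians(234.2);d=np.array([np.cos(th),np.sin(th),0])
# pip -x -> towards column (-d). tool x currently points opposite?
y=np.array([-d[1],d[0],0]); y*=np.sign(y@M[:,1]); z=np.array([0,0,-1.]);Rm=R.from_matrix(np.array([np.cross(y,z),y,z]).T)
print("tool x wanted",Rm.as_matrix()[:,0])
fr=np.array([.5235,.3175,0])+.08*d;print(fr)
for P in([.475,-.05,.40],[fr[0],fr[1],.30]): print(delta(P,Rm))
# shoulder position by tip_of
for i in(0,1): print([(np.round(q["xy"],1).tolist(),round(q["score"],2)) for q in bot.tip_of("shoulder",ps[i])[:2]])
def c(p,x,y,w,h,f): return cv2.resize(p["pixels"][y:y+h,x:x+w,::-1],None,fx=f,fy=f,interpolation=cv2.INTER_CUBIC)
t=o["eef_pos"];s=proj(ps[0],[t-[0,0,.05]])[0].astype(int)-[50,40];print(s,(proj(ps[0],[t,t-[0,0,.064],t-[0,0,.153]])-s)*6)
cv2.imwrite("pics/c7.png",c(ps[0],s[0],s[1],100,90,6))
E
```

```text
{'t': np.float64(16.35), 'eef_pos': array([ 0.4345, -0.1669,  0.37  ]), 'q': array([ 1.326 ,  0.133 , -1.1648,  1.784 ,  0.1236,  1.3086,  1.0918]), 'contact_force': array([-1.0164,  0.0746, -0.8658]), 'torque': array([-0.0002, -0.0356,  0.0185]), 'gripper_width': np.float64(0.2929), 'grasp_force': np.float64(39.6904)}
[[-0.819, 0.574, -0.001], [0.574, 0.819, 0.003], [0.003, 0.002, -1.0]]
tool x wanted [-0.58495767 -0.81106382 -0.        ]
[0.47670339 0.25261489 0.        ]
(array([ 3.5000e-03, -9.0000e-04, -1.5569e+00]), array([ 33.9, 119. , -29.7]))
(array([ 3.5000e-03, -9.0000e-04, -1.5569e+00]), array([205.9, 367.7,  71.2]))
[([253.1, 176.7], 0.71)]
[([181.6, 224.5], 0.28)]
[202 133] [[302.428201   164.62581149]
 [306.94004118 262.1362236 ]
 [312.78763037 386.95936308]]
```

View pics/c7.png

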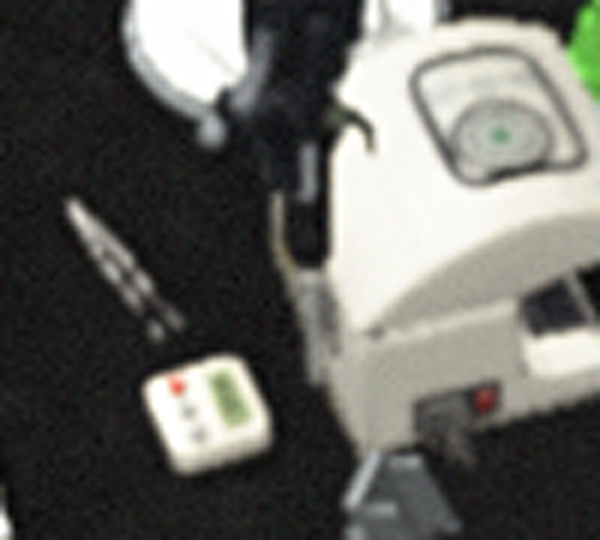

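>>> jog_arm:
  motion:
    - [0,0,0,15,15,-45,15]
    - [0,0,0,35,40,-80,15]
    - [0,0,0,60,70,-100,15]
    - [0,0,0,90,105,-100,15]
    - [0,0,0,118,140,-100,15]
    - [0,0,0,145,172,-100,15]
    - [0,0,0,165,195,-100,15]
    - [0,0,0,173,205,-100,15]
    - [0,0,0,173,205,-100,15]

```text
t: 17.58
eef_pos: [0.4097, 0.1012, 0.4709]
tool_rot: [0.0, 0.3, 0.954, -0.001]
contact_force: [0.2, -0.3, -0.5]
gripper_width: 0.289
grasp_force: 39.7
```

>>> jog_arm:
  motion:
    - [0,0,-0.12,4,16,0,15]
    - [0,0,-0.28,8,32,0,15]
    - [0,0,-0.44,12,48,0,15]
    - [0,0,-0.6,16,65,0,15]
    - [0,0,-0.77,20,82,0,15]
    - [0,0,-0.94,24,100,10,15]
    - [0,0,-1.1,28,120,25,15]
    - [0,0,-1.26,31,140,45,15]
    - [0,0,-1.42,33,155,60,15]
    - [0,0,-1.557,33,163,70,15]

```text
t: 18.82
eef_pos: [0.4777, 0.2522, 0.3987]
tool_rot: [-0.001, -0.457, 0.889, 0.0]
contact_force: [0.4, -0.5, -1.4]
gripper_width: 0.287
grasp_force: 39.9
```

```bash
cat > a.py <<'E'
from h import *
ps=[bot.read_camera(n) for n in("scene","top")]
o=bot.get_obs();print({k:np.round(o[k],4) for k in("t","eef_pos","q","contact_force","torque","gripper_width","grasp_force")})
th=np.radians(234.2);d=np.array([np.cos(th),np.sin(th),0]);y=np.array([d[1],-d[0],0]);z=np.array([0,0,-1.])
Rm=R.from_matrix(np.array([np.cross(y,z),y,z]).T); fr=np.array([.5235,.3175,0])+.08*d
for h in(.30,.205): print(delta([fr[0],fr[1],h],Rm))
E
python3 a.py
```

```text
{'t': np.float64(18.925), 'eef_pos': array([0.4774, 0.2519, 0.3986]), 'q': array([ 0.4301,  0.4337, -1.3922,  1.5823,  0.4253,  1.4888,  1.5337]), 'contact_force': array([ 0.2219, -0.1569, -0.2962]), 'torque': array([-0.0033, -0.0108, -0.0198]), 'gripper_width': np.float64(0.291), 'grasp_force': np.float64(39.8859)}
(array([ 0.0025, -0.0032, -0.0002]), array([-0.5,  0.8, 98.6]))
(array([ 0.0025, -0.0032, -0.0002]), array([ -0.8,   0.5, 193.6]))
```

```bash
python3 - <<'E'
from h import *
p=bot.read_camera("top"); s=bot.read_camera("scene")
im=cv2.imread("pics/c4.png",0).astype(float)
a=np.array([.5240,.3178]);out=[]
for x,y in((62,20),(50,412),(98,472),(165,492)):
    w=im[max(0,y-28):y+28,max(0,x-30):x+30]; w=np.clip(w-150,0,None); n,l,st,ce=cv2.connectedComponentsWithStats((w>0).astype(np.uint8))
    yy,xx=np.mgrid[:w.shape[0],:w.shape[1]]; k=l[min(y,28),min(x,30)]; w=w*(l==k)
    cx=(w*xx).sum()/w.sum()+max(0,x-30);cy=(w*yy).sum()/w.sum()+max(0,y-28)
    px=(130+(cx+.5)/8-.5,175+(cy+.5)/8-.5)
    for z in(.25,.13):
        v=atz(p,px,z)[:2]-a; print((x,y),np.round((cx,cy),1),z,round(np.hypot(*v),4),round((np.degrees(np.arctan2(v[1],v[0]))-234.2)%72,2))
# knob centroid check
g=im; px=(130+68.5/8-.5,175+188/8-.5); print("knob",atz(p,px,.315))
def c(p,x,y,w,h,f): return cv2.resize(p["pixels"][y:y+h,x:x+w,::-1],None,fx=f,fy=f,interpolation=cv2.INTER_CUBIC)
cv2.imwrite("pics/c8.png",np.hstack([c(s,205,60,80,110,5),c(p,110,165,80,110,5)]))
E
```

```text
(62, 20) [62.3 18.8] 0.25 0.0821 2.05
(62, 20) [62.3 18.8] 0.13 0.122 15.68
(50, 412) [ 51.7 414. ] 0.25 0.0804 71.12
(50, 412) [ 51.7 414. ] 0.13 0.0931 45.46
(98, 472) [ 97.  473.2] 0.25 0.0989 13.33
(98, 472) [ 97.  473.2] 0.13 0.1019 63.4
(165, 492) [173.4 479.9] 0.25 0.1033 29.59
(165, 492) [173.4 479.9] 0.13 0.095 9.49
knob [0.52540528 0.32005999 0.315     ]
```

View pics/c8.png

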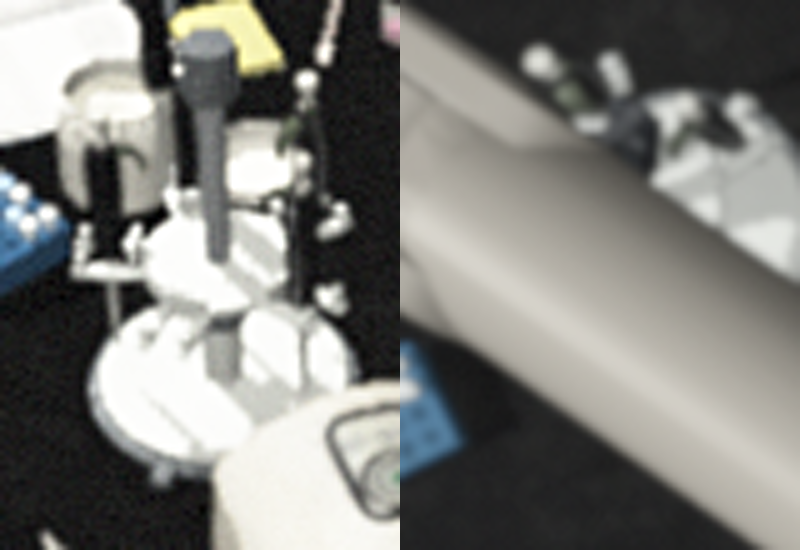

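```bash
sed -i 's/234.2/235.1/; s/\.5235,.3175/.5240,.3178/; s/(.30,.205)/(.30,.222,.206,.187)/; s/^ps=.*//' a.py; python3 a.py
```

```text
{'t': np.float64(19.025), 'eef_pos': array([0.4771, 0.2523, 0.4004]), 'q': array([ 0.4315,  0.4307, -1.3939,  1.5809,  0.4241,  1.4894,  1.5304]), 'contact_force': array([ 0.1116, -0.3571, -0.7188]), 'torque': array([-0.0025,  0.0205,  0.0133]), 'gripper_width': np.float64(0.2883), 'grasp_force': np.float64(39.8855)}
(array([ 0.001 , -0.0013, -0.0197]), array([ -0.7,  -1.1, 100.4]))
(array([ 0.001 , -0.0013, -0.0197]), array([ -0.8,  -1.2, 178.4]))
(array([ 0.001 , -0.0013, -0.0197]), array([ -0.9,  -1.2, 194.4]))
(array([ 0.001 , -0.0013, -0.0197]), array([ -0.9,  -1.2, 213.4]))
```

>>> jog_arm:
  motion:
    - [0,0,-0.02,-0.6,-0.8,30,15]
    - [0,0,-0.02,-0.6,-0.8,70,15]
    - [0,0,-0.02,-0.6,-0.8,105,15]
    - [0,0,-0.02,-0.6,-0.8,135,15]
    - [0,0,-0.02,-0.6,-0.8,155,15]
    - [0,0,-0.02,-0.6,-0.8,168,15]
    - [0,0,-0.02,-0.6,-0.8,176,15]
    - [0,0,-0.02,-0.6,-0.8,178,15]
    - [0,0,-0.02,-0.6,-0.8,178,15]
    - [0,0,-0.02,-0.6,-0.8,178,15]

```text
t: 20.27
eef_pos: [0.4775, 0.2539, 0.2237]
tool_rot: [0.0, -0.465, 0.885, -0.0]
contact_force: [-0.3, -0.1, -0.8]
gripper_width: 0.29
grasp_force: 40.0
```

```bash
for i in 1 2 3; do python3 -c "
from h import *
bot.read_camera('scene')
o=bot.get_obs();print(np.round(o['eef_pos'],4),Rq(o).as_matrix()[:,0].round(4),np.round(o['contact_force'],2))"; done; python3 a.py
```

```text
[0.4775 0.2538 0.2237] [-5.683e-01 -8.229e-01 -7.000e-04] [-0.36 -0.86 -0.46]
[0.4775 0.2537 0.2236] [-5.683e-01 -8.228e-01 -5.000e-04] [ 0.44 -0.13 -0.95]
[0.4774 0.2537 0.2235] [-5.682e-01 -8.229e-01 -3.000e-04] [ 0.02 -0.47 -2.03]
{'t': np.float64(20.425), 'eef_pos': array([0.4774, 0.2537, 0.2235]), 'q': array([ 0.3339,  0.5728, -1.2683,  1.8304,  0.5915,  1.1896,  1.4113]), 'contact_force': array([ 0.0159, -0.4674, -2.0295]), 'torque': array([ 0.0329, -0.0567, -0.0451]), 'gripper_width': np.float64(0.2889), 'grasp_force': np.float64(39.957)}
(array([-0.0003,  0.0003,  0.0048]), array([  0.7,  -1.5, -76.5]))
(array([-0.0003,  0.0003,  0.0048]), array([ 0.8, -1.5,  1.5]))
(array([-0.0003,  0.0003,  0.0048]), array([ 0.8, -1.5, 17.5]))
(array([-0.0003,  0.0003,  0.0048]), array([ 0.8, -1.5, 36.5]))
```

>>> jog_arm:
  motion:
    - [0,0,0.003,0.8,-1.5,0,15]
    - [0,0,0.003,0.8,-1.5,3,15]
    - [0,0,0.003,0.8,-1.5,8,15]
    - [0,0,0.003,0.8,-1.5,13,15]
    - [0,0,0.003,0.8,-1.5,17,15]
    - [0,0,0.003,0.8,-1.5,19,15]
    - [0,0,0.003,0.8,-1.5,19,15]

```text
t: 21.3
eef_pos: [0.478, 0.2521, 0.204]
tool_rot: [-0.0, -0.463, 0.886, 0.0]
contact_force: [0.3, 0.1, -0.8]
gripper_width: 0.291
grasp_force: 40.0
```

>>> jog_arm:
  motion:
    - [0,0,0,0,0,1,15]
    - [0,0,0,0,0,2,15]
    - [0,0,0,0,0,3,15]
    - [0,0,0,0,0,4,15]
    - [0,0,0,0,0,5,15]
    - [0,0,0,0,0,5,15]

```text
t: 22.05
eef_pos: [0.478, 0.252, 0.1991]
tool_rot: [-0.0, -0.463, 0.886, -0.0]
contact_force: [0.1, 0.2, -0.9]
gripper_width: 0.287
grasp_force: 40.0
```

>>> jog_arm:
  motion:
    - [0,0,0,0,0,1,15]
    - [0,0,0,0,0,2,15]
    - [0,0,0,0,0,3,15]
    - [0,0,0,0,0,4,15]
    - [0,0,0,0,0,4,15]

```text
t: 22.68
eef_pos: [0.478, 0.252, 0.1951]
tool_rot: [-0.0, -0.463, 0.886, -0.0]
contact_force: [-0.2, -0.1, -1.2]
gripper_width: 0.288
grasp_force: 40.0
```

>>> jog_arm:
  motion:
    - [0,0,0,0,0,1,15]
    - [0,0,0,0,0,2,15]
    - [0,0,0,0,0,3,15]
    - [0,0,0,0,0,3,15]

```text
t: 23.18
eef_pos: [0.478, 0.252, 0.1921]
tool_rot: [-0.0, -0.463, 0.886, -0.0]
contact_force: [0.1, 0.0, -2.1]
gripper_width: 0.287
grasp_force: 40.0
```

>>> jog_arm:
  motion:
    - [0,0,0,0,0,1,15]
    - [0,0,0,0,0,2,15]
    - [0,0,0,0,0,2,15]

```text
t: 23.55
eef_pos: [0.478, 0.252, 0.1901]
tool_rot: [-0.0, -0.463, 0.886, -0.0]
contact_force: [-0.2, 0.1, -1.3]
gripper_width: 0.292
grasp_force: 40.0
```

>>> jog_arm:
  motion:
    - [0,0,0,0,0,1,15]
    - [0,0,0,0,0,2,15]
    - [0,0,0,0,0,2,15]

```text
t: 23.92
eef_pos: [0.4782, 0.2522, 0.189]
tool_rot: [0.0, -0.463, 0.886, -0.0]
contact_force: [-2.5, -2.9, 6.0]
gripper_width: 0.288
grasp_force: 41.0
```

>>> jog_arm:
  motion:
    - [0,0,0,0,0,1,15]
    - [0,0,0,0,0,1,15]

```text
t: 24.18
eef_pos: [0.4782, 0.2524, 0.1889]
tool_rot: [0.0, -0.463, 0.886, -0.001]
contact_force: [-4.1, -4.4, 14.3]
gripper_width: 0.286
grasp_force: 42.1
```

>>> jog_arm:
  motion:
    - [0,0,0,0,0,-1,15]
    - [0,0,0,0,0,-1,15]
    - [0,0,0,0,0,-1,15]
  grip_force: 25

```text
t: 24.55
eef_pos: [0.4782, 0.2523, 0.189]
tool_rot: [0.0, -0.463, 0.886, -0.0]
contact_force: [-2.0, -2.2, 8.4]
gripper_width: 0.286
grasp_force: 40.9
```

```bash
python3 - <<'E'
from h import *
ps=[bot.read_camera("scene")]
o=bot.get_obs();print({k:np.round(o[k],4) for k in("t","eef_pos","contact_force","torque","gripper_width","grasp_force")},Rq(o).as_matrix().round(3).tolist())
for n in("shoulder","berth"):print([(np.round(q["xy"],1).tolist(),round(q["score"],2)) for q in bot.tip_of(n,ps[0])[:2]])
print(proj(ps[0],[[.4782,.2522,.125],[.4782,.2522,.014]]))
E
```

```text
{'t': np.float64(24.6), 'eef_pos': array([0.4782, 0.2522, 0.189 ]), 'contact_force': array([-2.099 , -2.1625,  9.2735]), 'torque': array([-0.5467,  0.5359, -0.0227]), 'gripper_width': np.float64(0.2929), 'grasp_force': np.float64(40.9343)} [[-0.571, -0.821, 0.001], [-0.821, 0.571, -0.0], [-0.0, -0.001, -1.0]]
[([240.4, 123.7], 0.53)]
[([239.3, 149.8], 0.59)]
[[239.7363117  125.43742458]
 [241.22618478 147.68736461]]
```

>>> jog_arm:
  motion:
    - [0,0,0,0,0,-0.5,15]
    - [0,0,0,0,0,-0.5,24]
    - [0,0,0,0,0,-0.5,28]
    - [0,0,0,0,0,-0.5,34]
    - [0,0,0,0,0,-0.5,42]
    - [0,0,0,0,0,-0.5,50]
    - [0,0,0,0,0,-0.5,50]

```text
t: 25.58
eef_pos: [0.478, 0.2521, 0.1886]
tool_rot: [-0.0, -0.463, 0.886, -0.0]
contact_force: [-0.4, 0.4, 0.5]
gripper_width: 0.582
grasp_force: 0.0
```

>>> jog_arm:
  motion:
    - [0,0,0,0,0,-5,50]
    - [0,0,0,0,0,-20,50]
    - [0,0,0,0,0,-40,50]
    - [0,0,0,0,0,-70,50]
    - [0,0,0,0,0,-110,50]
    - [0,0,0,0,0,-150,50]
    - [0,0,0,0,0,-190,50]
    - [0,0,0,0,0,-210,50]

```text
t: 26.58
eef_pos: [0.4781, 0.2531, 0.402]
tool_rot: [0.002, -0.464, 0.886, -0.0]
contact_force: [0.7, -0.4, -0.2]
gripper_width: 0.59
grasp_force: 0.0
```

```bash
python3 - <<'E'
from h import *
p=bot.read_camera("scene")
o=bot.get_obs();print({k:np.round(o[k],4) for k in("t","eef_pos","contact_force","gripper_width","grasp_force")})
for n in("shoulder","berth"):print([(np.round(q["xy"],1).tolist(),round(q["score"],2)) for q in bot.tip_of(n,p)[:2]])
E
```

```text
{'t': np.float64(26.625), 'eef_pos': array([0.4785, 0.2535, 0.4033]), 'contact_force': array([-0.143 ,  1.6063,  2.0897]), 'gripper_width': np.float64(0.5824), 'grasp_force': np.float64(0.0)}
[([238.9, 124.4], 0.6)]
[([238.4, 149.1], 0.71)]
```

>>> jog_arm:
  motion:
    - [0,0,0,40,-20,0,50]
    - [0,0,0,85,-40,0,50]
    - [0,0,0,130,-60,0,50]
    - [0,0,0,175,-75,0,50]
    - [0,0,0,220,-90,0,50]
    - [0,0,0,260,-100,0,50]
    - [0,0,0,300,-110,0,50]
    - [0,0,0,320,-110,0,50]
    - [0,0,0,320,-110,0,50]

```text
t: 27.85
eef_pos: [0.3844, -0.0748, 0.3975]
tool_rot: [-0.001, -0.462, 0.887, 0.001]
contact_force: [-0.1, 0.1, -0.0]
gripper_width: 0.581
grasp_force: 0.0
```

```bash
python3 - <<'E'
from h import *
ps=[bot.read_camera(n) for n in("scene","top")]
o=bot.get_obs();print({k:np.round(o[k],4) for k in("t","eef_pos","contact_force")})
for n in("shoulder","berth","front"):
  for p in ps: print(n,[(np.round(q["xy"],1).tolist(),round(q["score"],2)) for q in bot.tip_of(n,p)[:2]])
X=[.4782,.2522,.252]
for p,off in zip(ps,([0,0,0],[.0014,.0023,0])):
    e=proj(p,np.array(X)+off)[0]; x,y=np.round(e).astype(int); g=cv2.cvtColor(p["pixels"],cv2.COLOR_RGB2GRAY)[y-5:y+6,x-5:x+6]; print(e.round(1)); print(g)
E
```

```text
{'t': np.float64(27.95), 'eef_pos': array([ 0.3857, -0.0727,  0.398 ]), 'contact_force': array([ 0.9382, -0.3365,  0.1624])}
shoulder [([241.5, 124.9], 0.47)]
shoulder [([175.2, 220.9], 0.67)]
berth [([239.3, 148.7], 0.91)]
berth [([185.5, 222.0], 0.61)]
front [([240.3, 154.2], 0.74), ([239.9, 147.0], 0.49)]
front [([183.6, 223.9], 0.56)]
[237.9  97.5]
[[ 25  21  18  14  60 134 141  79  28  13  26]
 [ 24  20  18  13  74 175 184 103  37  20  21]
 [ 28  22  20  14  69 176 194 109  35  21  25]
 [ 21  22  17  17  87 206 228 121  38  17  35]
 [ 27  14  21  11 103 224 241 126  30  17  34]
 [ 23  23  18   6  83 187 203 126  70 108 131]
 [ 22  21  24  10  64 147 177 185 179 223 249]
 [ 28  28  23  11  50 128 179 212 204 214 223]
 [ 23  32  20  16  41 104 157 160 161 178 182]
 [ 28  28  19  17  32  88 136  99 105 155 180]
 [ 24  27  30  24  27  58  95  64  82 157 189]]
[165.8 216. ]
[[231 230 230 230 231 232 232 231 231 230 229]
 [221 218 220 222 227 229 229 228 227 227 227]
 [195 185 192 201 212 217 217 213 210 211 216]
 [162 142 155 178 199 205 198 180 166 168 183]
 [153 133 155 188 210 215 202 167 123 106 123]
 [183 165 177 206 221 223 211 177 127  84  67]
 [215 202 200 211 220 219 206 177 138  93  54]
 [228 222 215 207 202 197 180 156 129  92  55]
 [228 222 212 191 171 157 135 113  96  71  49]
 [219 208 196 180 164 153 131 101  76  61  48]
 [205 193 188 188 191 191 178 149 114  88  73]]
```

```bash
python3 -c "
from station import bot
print(bot.hand_in())"
```

```text
the job is handed in; nothing more can be done
None
```

The carousel's empty hook is at the pointer and the pipette hangs upright on it, finger rest towards the column. It was released gently and handed in at about 28 s; the verdict was not shown to me, and the last check was camera measurements, not a viewed picture.

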